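# Close up the drive row of a vending tray and shut its keeper

## Task

One motor drive of this vending-machine tray stands loose and askew, apart from the row. Move it along the tray until it sits square and flush, its back against the tray's rear wall and its side hard against the neighbouring drive with no gap; then swing the keeper bar shut beside it until it clicks into its catch. Leave the other things on the tray and bench where they are.

Things in the scene. Friction and masses are not known exactly. Their poses are not given: they have to be found in the camera images.
- tray: Black sheet-steel vending tray, fixed on the bench. Frame: z up, x away from the robot, y along the row towards the fixed drives; origin on the bench surface under the loose drive's home place. The drives stand on a flat deck 20 mm high, x -110 to +30, y -195 to +155 mm, open on the robot's side. Rear wall: face at x = +28 mm, top 60 mm above the bench. Tray coordinates below use this frame.
- drive: Loose motor drive, about 0.45 kg, on the deck at the -y side of its home: gearbox 56 (x) x 60 (y) x 60 mm high, square motor housing 34 x 34 x 35 mm centred on top (a grip; dragged by it the drive may tip, so ease it along or push low). Origin: centre of underside; x to the rear wall when square. Home: axes parallel to the tray's, origin at tray x = 0, y = 0, z = 20 mm, touching wall and neighbour.
- butt_face (a point): Point on the neighbouring fixed drive's side face that the loose drive must butt against (face plane at tray y = +30 mm; point at x = 0, 50 mm above the bench). Two fixed drives, same shape as the loose one, stand at tray y = +60 and +120 mm, x = 0; behind them, beyond the wall, lie steel coils up to 67 mm high, to x = 290 mm.
- keeper (a joint): Keeper bar's angle about its vertical hinge, rad: 0 = shut (bar along the tray's -x, beside the home place), growing as it opens towards the tray's -y, stop at 2.0. At angle a the bar points along (-cos a, -sin a) in the tray frame. Slight friction holds it where left. In the last 0.2 rad it must be pushed over the catch's spring ball (about 2 to 4 N at the knob), which then holds it shut.
- keeper_hinge (a point): On the keeper's vertical hinge axis at the bar's mid-height, 71 mm above the bench; tray x = +45, y = -40 mm. The aluminium bar is 12 mm wide, 14 mm high (64 to 78 mm above the bench) and reaches 150 mm from the axis. Shut, it clears the outer side of a drive that is home by 4 mm.
- catch (a point): Steel catch block for the bar's free end, under the shut bar: its spring ball, at tray x = -90, y = -52 mm, top 67 mm above the bench (this point). The block spans x -101 to -79, y -64 to -30 mm, 56 mm high, with a stop 78 mm high at y -33 to -27 mm.
- keeper_knob (a point): Middle of the keeper's upright round black knob, 18 mm in diameter, standing on the bar 115 mm from the hinge axis, from 78 to 113 mm above the bench (this point: 98 mm).
- socket: Steel socket, 20 mm across, 26 mm high, standing on the deck in front of the fixed drives; leave alone. Origin under its centre.
- dog: White plastic coil coupler, 28 mm across, 22 mm high, standing in the empty lane beyond the rear wall; leave alone.
- transformer: Small transformer, 66 x 56 x 64 mm, on the bench to the left; leave alone.
- coin_tray: Steel coin tray, 140 x 100 x 45 mm, on the bench to the right; leave alone.
- screwdriver: Screwdriver, 200 mm long, lying on the bench to the right; leave alone.
- lock: Brass lock barrel, 40 mm long, 25 mm high, lying on the bench to the right; leave alone.
Not all that is in view belongs to the job. Leave any green or purple look-alike of the drive alone.

How it is judged (in metres and radians):
On the way, in this order (a step that is already met when the one before it is completed fails the run):
1. the loose drive sits square and flush against the neighbouring drive and the rear wall, before the keeper is shut (x of drive in the frame of tray between -0.005 and 0.005 m and y of drive in the frame of tray between -0.003 and 0.004 m and z of drive in the frame of tray between 0.016 and 0.023 m and angle between the x axis of drive and the x axis of tray, either way round below 0.05 rad and angle between drive's own z axis and vertical below 0.06 rad and value of joint keeper above 0.3 rad), for 0.2 s.
2. the keeper is shut in its catch (value of joint keeper below 0.05 rad), for 0.2 s.
At the end, for the whole second after the job is handed in: The drive stands on the deck, upright, square to the tray within 0.05 rad, less than 3 mm from the neighbouring drive and within 5 mm of its place against the rear wall, at rest, and the keeper is within 0.05 rad of shut (x of drive in the frame of tray between -0.005 and 0.005 m and y of drive in the frame of tray between -0.003 and 0.004 m and z of drive in the frame of tray between 0.016 and 0.023 m and angle between the x axis of drive and the x axis of tray, either way round below 0.05 rad and angle between drive's own z axis and vertical below 0.06 rad and value of joint keeper below 0.05 rad and linear speed of drive below 0.01 m/s); the robot touches nothing.
It fails at once if a bystander on the tray or bench moved by more than 30 mm (distance of any of socket, dog, transformer, coin_tray, screwdriver, lock from where it was at the start of the episode above 0.03 m).
It also fails if it takes over 58 s, if anything falls off the work surface, if the arm or the gripper's body presses on something with over 40 N, if the wrist force passes 120 N, or if a joint passes its speed limit or range.

## Robot

A 7-joint arm with a two-finger parallel gripper is mounted at the origin on the work surface. World frame = base frame: x ahead of the robot, y to its left, z up, the work surface at z = 0. Lengths are in m, angles in degrees, forces in N, time in s.
With the tool pointing down it reaches from about 0.4 to 0.85 m from the base axis. Payload 4.4 kg.
Tool frame: the origin (TCP) lies at the very end of the fingers, on their centre line; the grasp point (between the pads) lies 19 mm behind it; z points along the fingers, y is the direction in which the jaws open and shut (so a half turn about z gives the same grasp; the last joint's range is limited). The gripper opens to 94 mm and grips with 3 to 60 N. Pads are 16 mm wide; open, the fingers measure 119 mm over their backs; the gripper's body (75 mm by 177 mm) begins 78 mm behind the grasp point.
Start: joints at [63.037, 36.005, 2.206, 86.941, -1.547, 57.084, -1.146], TCP at [0.256, -0.597, 0.205] pointing down, gripper open.
Joint ranges: [-175.42, 175.42], [-21.48, 121.26], [-71.46, 75.88], [10.55, 141.38], [-63.04, 243.04], [13.31, 113.54], [-168.57, 168.57]. Speed limits (degrees/s): [147.25, 147.25, 180, 180, 180, 180, 180].

## Interface

Orientations are given as [roll, pitch, yaw] about the fixed x, y, z axes, in that order (R = Rz(yaw) Ry(pitch) Rx(roll)).
In Python, from bench import env, eyes, job_done, nets gives the robot as it stands.
- The arm moves only by the shell command python3 -m inch 'ROWS' [FORCE]. ROWS is JSON, a list of rows, each a list of 3 entries, a list of its own where there are three numbers: the turn, a rotation vector about the tool's x, y, z in rad, then the shift along the tool's x, y, z in m, then the opening, from 0 (shut) to 1 (fully open). In form: [[[wx, wy, wz], [tx, ty, tz], jaw], ...]. A call has 1 to 12 rows; each row is the pose to reach, as a shift and turn from the pose measured when the call began, along the tool's axes at that moment; what a row does not reach only later rows make up. A row lasts 1/10 s, in which the tool goes at most 50 mm and 8.59 degrees, less where a joint would pass 70% of its speed; a pose out of reach is approached as far as the arm can. A call with a gripper value outside its range is refused whole. The fingers move at their own pace and stop on an object; FORCE is the grip in N (left out, the last holds). Time passes only in rows, so rows that repeat a pose let the fingers close. It gives the time, the measured TCP pose, the force and the opening at its end, in the units of the state.
- env.read_state(): the state, without advancing time (a new reading comes with each control period).
- eyes.capture(name): name is "scene" or "side" or "wrist"; returns a dict with "frame" (400x640x3 uint8, red, green, blue), "vfov" (degrees; the focal length in pixels is half the picture's height over the tangent of half this angle, whatever the lens; pixels are square), "cx", "cy" (the principal point, pixels), "position" and "attitude" of the camera in the world; the wrist camera has in their place "mount" (4x4, takes a point from camera to tool coordinates, whose origin is the TCP and whose axes are the flange's). Camera axes: x right, y up, looking along -z (the intrinsics and any distortion apply to the point x, -y, -z); pixel columns grow to the right and rows downward; lengths in m; the calibration is good to about 2 mm. A picture is of the moment at which its call begins: read the wrist's pose just before it. There is no depth.
- job_done(): hands the job in, once; it reports no verdict.
Trained networks look in a picture, given as the dict that the camera call returned (one of the last four; its "shot" number tells which), for a name from the list of things; names that differ only in an ending like _2 or _b are one class to them, and where a whole thing is asked for, a point or a joint stands for the part that bears it (a point fixed in the world has none). Each returns a list of dicts, best first, with "p" (0 to 1); they miss things now and then, are a little off and sometimes report something else, mostly with a low value. They report only what shows in the picture. A call takes as long as a camera call. They do not tell look-alikes from the thing itself.
- nets.find_in(target, picture): "position" ([row, column] in pixels, amid what is visible of it).
- nets.silhouettes(target, picture): "mask" (400x640 bool, what is visible of it) and "position" ([row, column] in pixels, amid what is visible of it).
- nets.landmark_of(target, picture): "position" ([row, column] in pixels: a listed point, or the origin of a listed thing).
The state is a dict: "time_s": time; "qpos": joint angles; "qvel": joint speeds; "effort": joint torques, N m; "eef_pos": TCP position; "ee_rot": TCP orientation; "ft_force": force on the tool from outside, world axes, zero at the start; "torque": the same for the moment, N m; "opening": finger opening in m.
Only numpy, scipy, OpenCV 4.12 (cv2) and the standard library are available. Lean on these libraries where they do the work, as an engineer would, in place of code of your own. Each camera call takes 0.05 s, during which the arm holds its last target.

## Working session

There is one attempt and no reset: what is moved stays moved. The work goes in short steps, Python scripts to look and compute and a shell command to move; the robot and the scene stay as the last step left them, time stands still between calls to the robot, and variables do not carry over. Pictures are saved under pics/ and viewed, and the job is handed in when it is done.

```bash
ls; mkdir -p pics
python3 - <<'E'
from bench import env,eyes,nets
import cv2,json
s=env.read_state();print({k:(v if not hasattr(v,'tolist') else v.tolist()) for k,v in s.items()})
for n in ("scene","side"):
    c=eyes.capture(n)
    cv2.imwrite(f"pics/{n}0.png",c["frame"][:,:,::-1])
    print(n,{k:v for k,v in c.items() if k!="frame"})
    for t in ["tray","drive","butt_face","keeper_hinge","catch","keeper_knob","socket","dog","transformer","coin_tray"]:
        print(t,[( [round(float(q),1) for q in d["position"]],round(float(d["p"]),2)) for d in nets.landmark_of(t,c)[:4]])
E
```

```text
pics
{'time_s': 0.0, 'qpos': [63.03790918023453, 36.05449343682295, 2.202580007224494, 86.99446824624981, -1.5451626058048469, 57.08520522376156, -1.1462028605686272], 'qvel': [-0.035782583274307396, -0.041712361446435364, 0.052740389118620994, 0.01601239979015252, -0.05155040919737644, -0.00781783798282575, 0.1368531016557913], 'effort': [-0.0006764927093172446, -54.97414827346802, 1.1433891579508781, -18.663527369499207, -0.052073453553020954, 0.02350889495573938, 0.00015344809071393684], 'eef_pos': [0.25573778514474027, -0.5968613629605447, 0.20461272251458276], 'ee_rot': [-179.8955427350758, 0.0026671967850387486, 23.192757768686295], 'ft_force': [0.00847283428965076, 0.5717572198844381, 0.24120213197443], 'torque': [-0.03493021070622, 0.022245197360070197, 0.02059702740746751], 'opening': 0.09394183999875451}
scene {'vfov': 48.836685504526194, 'cx': 320.00527559358557, 'cy': 200.1784904677433, 'position': array([ 1.25278624, -0.71377277,  0.76402288]), 'attitude': array([56.22635866,  1.04323225, 44.5958999 ]), 'shot': 1}
tray [([216.8, 354.5], 0.81)]
drive [([199.0, 278.0], 0.8
[... 440 characters left out ...]
]
side {'vfov': 52.5233115198715, 'cx': 315.1739230395488, 'cy': 194.15824083180996, 'position': array([-0.01900708,  0.69200413,  0.60819768]), 'attitude': array([  59.04946577,    0.80488154, -141.11781289]), 'shot': 2}
tray [([232.1, 280.3], 0.64)]
drive [([217.8, 314.2], 0.95), ([209.1, 393.0], 0.87), ([245.5, 380.9], 0.68), ([334.6, 199.1], 0.66)]
butt_face [([222.0, 274.6], 0.67), ([183.8, 442.1], 0.57)]
keeper_hinge [([195.1, 287.6], 0.74)]
catch [([217.6, 321.1], 0.8), ([255.9, 273.4], 0.7)]
keeper_knob [([170.6, 314.7], 0.77)]
socket [([255.8, 271.4], 0.66)]
dog []
transformer [([332.5, 195.9], 0.94), ([257.3, 271.5], 0.19)]
coin_tray [([170.8, 315.9], 0.71), ([158.4, 379.8], 0.56)]
```

View pics/scene0.png

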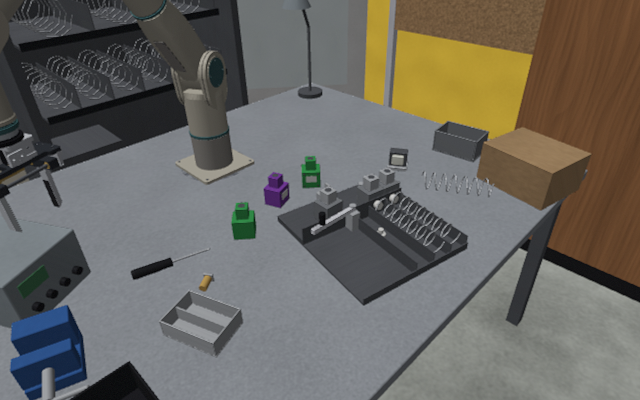

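View pics/side0.png

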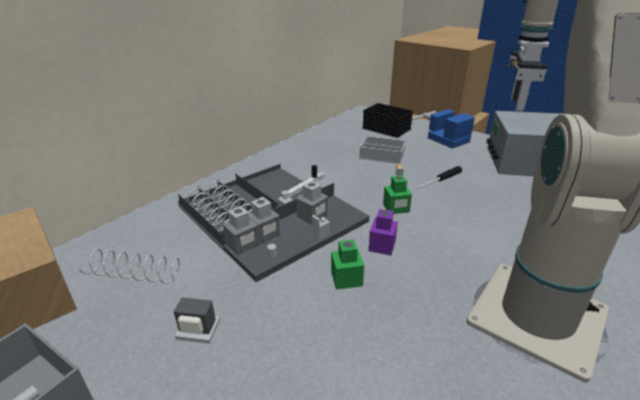

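Run:
```python
import cv2
a=cv2.imread('pics/scene0.png')[150:310,230:480]; cv2.imwrite('pics/sc_z.png',cv2.resize(a,None,fx=3.2,fy=3.2,interpolation=cv2.INTER_CUBIC))
a=cv2.imread('pics/side0.png')[150:290,170:390]; cv2.imwrite('pics/si_z.png',cv2.resize(a,None,fx=3.6,fy=3.6,interpolation=cv2.INTER_CUBIC))
```

```text
(no output)
```

View pics/sc_z.png

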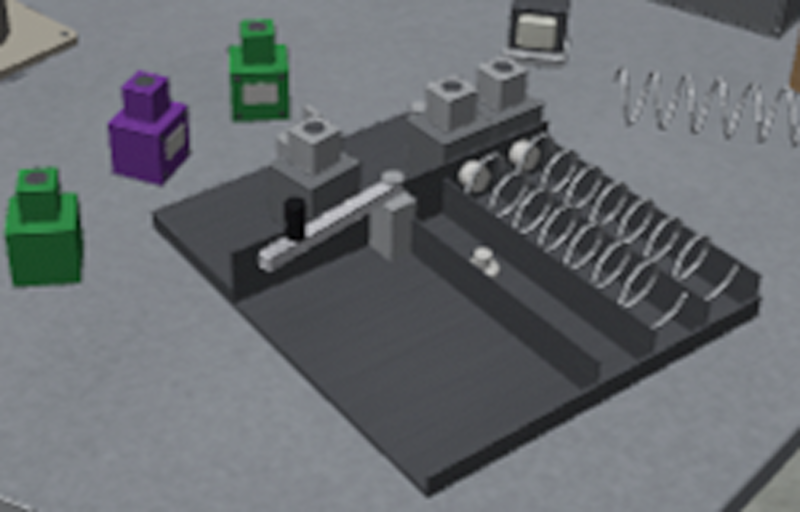

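View pics/si_z.png

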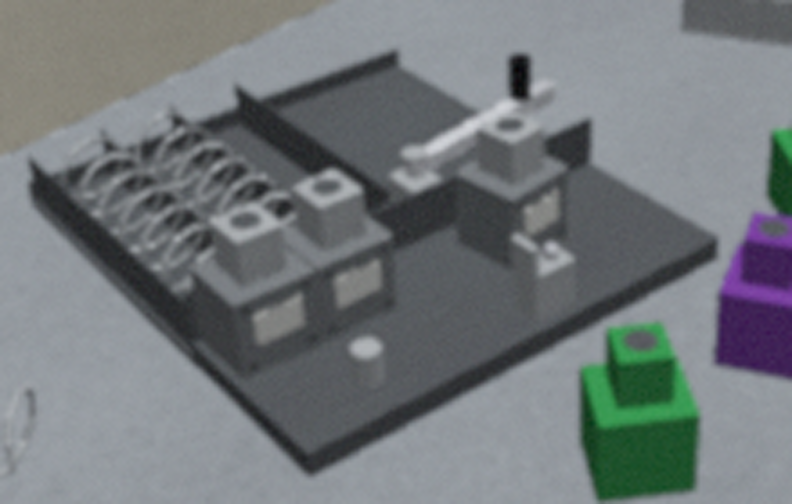

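```bash
cat > lib.py <<'E'
import numpy as np,cv2
from scipy.spatial.transform import Rotation as Ro
from scipy.optimize import least_squares
def rot(a): return Ro.from_euler('xyz',a,degrees=True).as_matrix()
def campose(c,st=None):
    if 'position' in c: return np.array(c['position']),rot(c['attitude'])
    T=np.eye(4);T[:3,:3]=rot(st['ee_rot']);T[:3,3]=st['eef_pos']
    M=T@np.array(c['mount']); return M[:3,3],M[:3,:3]
def proj(c,P,st=None):
    p,R=campose(c,st); q=(np.atleast_2d(P)-p)@R
    f=200/np.tan(np.radians(c['vfov']/2))
    return np.c_[c['cx']+f*q[:,0]/-q[:,2], c['cy']-f*q[:,1]/-q[:,2]]
def tray2w(t,P):
    P=np.atleast_2d(P).astype(float); a=t[2]; R=np.array([[np.cos(a),-np.sin(a),0],[np.sin(a),np.cos(a),0],[0,0,1]])
    return P@R.T+np.array([t[0],t[1],0])
def back(c,uv,z,st=None):
    p,R=campose(c,st); f=200/np.tan(np.radians(c['vfov']/2))
    d=R@np.array([(uv[0]-c['cx'])/f,-(uv[1]-c['cy'])/f,-1]); return p+d*(z-p[2])/d[2]
E
python3 - <<'E'
from bench import env,eyes
from lib import *
import pickle
S=eyes.capture("scene");D=eyes.capture("side")
pickle.dump((S,D),open('cams.pkl','wb'))
sz=lambda u,v:(230+(u-1)/3.2,150+(v-1)/3.2)
dz=lambda u,v:(170+(u-1)/3.6,150+(v-1)/3.6)
obs=[(S,sz(153,213),(-.110,-.195,.02)),(S,sz(233,252),(.028,-.195,.06)),(S,sz(452,82),(0,.06,.115)),(S,sz(505,64),(0,.12,.115)),
(D,dz(310,460),(-.110,.155,.02)),(D,dz(715,240),(-.110,-.195,.02)),(D,dz(245,218),(0,.12,.115)),(D,dz(330,187),(0,.06,.115)),(D,dz(590,122),(.028,-.195,.06))]
f=lambda t:np.concatenate([(proj(c,tray2w(t,P))[0]-uv) for c,uv,P in obs])
r=least_squares(f,[.6,-.1,0],loss='soft_l1')
print(r.x,np.degrees(r.x[2]));print(f(r.x).reshape(-1,2).round(1))
t=r.x
for n,c,uv in (("S",S,sz(315,127)),("D",D,dz(510,124))):
    p=back(c,uv,.115); d=p[:2]-t[:2]; a=t[2];print(n,'drive tray',np.cos(a)*d[0]+np.sin(a)*d[1],-np.sin(a)*d[0]+np.cos(a)*d[1],p)
for n,c,uv in (("S",S,sz(294,203)),("D",D,dz(519,60))):
    p=back(c,uv,.113); d=p[:2]-t[:2]; a=t[2];print(n,'knob tray',np.cos(a)*d[0]+np.sin(a)*d[1],-np.sin(a)*d[0]+np.cos(a)*d[1],p)
E
```

```text
[ 0.57025676  0.10066648 -0.18617638] -10.667120689385024
[[-0.1 -1.2]
 [ 0.2 -1. ]
 [ 0.1  0.4]
 [-0.8 -0.2]
 [-0.1 -1.2]
 [ 1.1 -1.5]
 [-0.   1.1]
 [-1.   0.1]
 [-0.2 -1.5]]
S drive tray -0.013572847421855543 -0.08221134611024292 [0.54170092 0.02238818 0.115     ]
D drive tray -0.015429136375167915 -0.08046183308759039 [0.54020055 0.02445107 0.115     ]
S knob tray 0.06572642817861005 -0.159589273382428 [ 0.60530698 -0.0683311   0.113     ]
D knob tray 0.056918118164579645 -0.14985522917886782 [ 0.59845268 -0.05713483  0.113     ]
```

```bash
cat > go.py <<'E'
import sys
from bench import env
from lib import *
T0=[0.57025676,0.10066648,-0.18617638]
def go(p,yaw,tray=None):
    s=env.read_state();R=rot(s['ee_rot']);Rt=rot([180,0,yaw])
    sh=R.T@(np.array(p)-s['eef_pos']);w=Ro.from_matrix(R.T@Rt).as_rotvec()
    print('turn',w.round(3).tolist(),'shift',sh.round(4).tolist(),'| pos',np.round(s['eef_pos'],4),'rot',np.round(s['ee_rot'],2),'F',np.round(s['ft_force'],1),'t',s['time_s'],'open',round(s['opening'],4))
E
python3 - <<'E'
from go import *
from bench import eyes
c=eyes.capture("wrist");print(c['mount'],c['vfov'])
go([.53,.02,.30],79.3)
E
```

```text
[[-8.25222667e-04  9.60251139e-01  2.79136291e-01  8.21707009e-02]
 [ 9.99999320e-01  1.02253505e-03 -5.61261090e-04  1.16271366e-03]
 [-8.24378241e-04  2.79135638e-01 -9.60251330e-01 -1.79267351e-01]
 [ 0.00000000e+00  0.00000000e+00  0.00000000e+00  1.00000000e+00]] 66.09046382390656
turn [0.0, 0.0, -0.979] shift [0.495, -0.4597, -0.0945] | pos [ 0.256  -0.5975  0.2055] rot [180.    -0.    23.19] F [-0.6  0.1 -0.2] t 1.25 open 0.0939
```

```bash
python3 -m inch '[[[0,0,-0.1],[0.025,-0.023,-0.02],0.65],[[0,0,-0.2],[0.06,-0.055,-0.05],0.65],[[0,0,-0.98],[0.495,-0.46,-0.095],0.65],[[0,0,-0.98],[0.495,-0.46,-0.095],0.65],[[0,0,-0.98],[0.495,-0.46,-0.095],0.65],[[0,0,-0.98],[0.495,-0.46,-0.095],0.65],[[0,0,-0.98],[0.495,-0.46,-0.095],0.65],[[0,0,-0.98],[0.495,-0.46,-0.095],0.65],[[0,0,-0.98],[0.495,-0.46,-0.095],0.65],[[0,0,-0.98],[0.495,-0.46,-0.095],0.65],[[0,0,-0.98],[0.495,-0.46,-0.095],0.65],[[0,0,-0.98],[0.495,-0.46,-0.095],0.65]]' 30
python3 -c "
from go import *
go([.53,.02,.30],79.3)"
```

```text
time_s: 2.45
eef_pos: [0.4895, -0.0705, 0.2929]
ee_rot: [179.9, 0.0, 79.3]
ft_force: [0.8, -0.6, 0.0]
opening: 0.0611
turn [0.001, 0.0, 0.0] shift [0.0964, 0.023, -0.0071] | pos [ 0.4895 -0.0705  0.2929] rot [1.7995e+02 2.0000e-02 7.9320e+01] F [ 0.8 -0.6  0. ] t 2.45 open 0.0611
```

```bash
python3 -m inch '[[[0,0,0],[0.045,0.01,-0.004],0.65],[[0,0,0],[0.09,0.022,-0.007],0.65],[[0,0,0],[0.096,0.023,-0.007],0.65],[[0,0,0],[0.096,0.023,-0.007],0.65],[[0,0,0],[0.096,0.023,-0.007],0.65]]' 30
python3 - <<'E'
from go import *
from bench import eyes,nets
import pickle
st=env.read_state();c=eyes.capture("wrist");pickle.dump((st,c),open('w1.pkl','wb'))
cv2.imwrite('pics/w1.png',c['frame'][:,:,::-1])
print(st['eef_pos'],st['ee_rot'])
for t in ["drive","butt_face","keeper_knob","keeper_hinge","catch"]:
    print(t,[(np.round(d["position"],1).tolist(),round(float(d["p"]),2)) for d in nets.landmark_of(t,c)[:4]])
S,D=pickle.load(open('cams.pkl','rb'))
for P in [(0,.06,.115),(0,.12,.115),(-.1,-.195,.02),(-.014,-.082,.115),(.028,0,.06),(-.09,-.052,.067)]: print(P,proj(c,tray2w(T0,P),st).round(1))
E
```

```text
time_s: 2.95
eef_pos: [0.5293, 0.0178, 0.2996]
ee_rot: [180.0, 0.1, 79.2]
ft_force: [0.3, -1.2, 0.3]
opening: 0.0609
[0.52931513 0.0178089  0.29959461] [1.79988077e+02 1.08680616e-01 7.92169323e+01]
drive [([113.5, 177.2], 0.98), ([166.4, 319.5], 0.93), ([284.1, 261.9], 0.78), ([201.2, 210.3], 0.65)]
butt_face [([84.8, 335.7], 0.85)]
keeper_knob [([230.2, 380.8], 0.91), ([383.2, 276.5], 0.66)]
keeper_hinge [([364.4, 339.5], 0.66), ([142.4, 371.2], 0.6)]
catch [([385.1, 276.2], 0.6), ([151.5, 267.3], 0.58)]
(0, 0.06, 0.115) [[336.1  47.6]]
(0, 0.12, 0.115) [[337.1 -17.4]]
(-0.1, -0.195, 0.02) [[267.  235.3]]
(-0.014, -0.082, 0.115) [[322.5 177.8]]
(0.028, 0, 0.06) [[354.  107.1]]
(-0.09, -0.052, 0.067) [[264.3 148.4]]
```

View pics/w1.png

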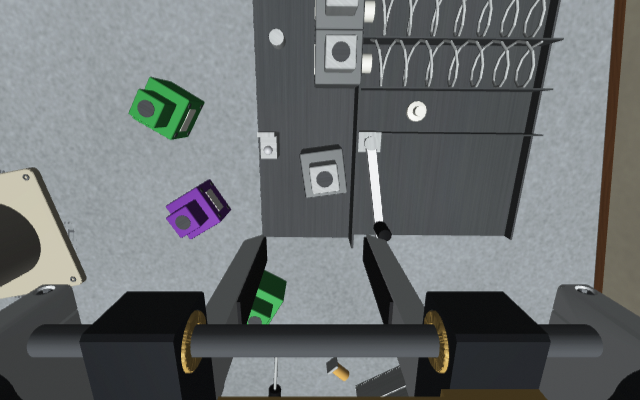

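Run:
```python
import cv2
a=cv2.imread('pics/w1.png')[0:245,240:420]
cv2.imwrite('pics/w1a.png',cv2.resize(a[110:230,20:160],None,fx=5,fy=5,interpolation=cv2.INTER_CUBIC))
cv2.imwrite('pics/w1b.png',cv2.resize(a[0:100,60:160],None,fx=6,fy=6,interpolation=cv2.INTER_CUBIC))
```

```text
(no output)
```

View pics/w1a.png

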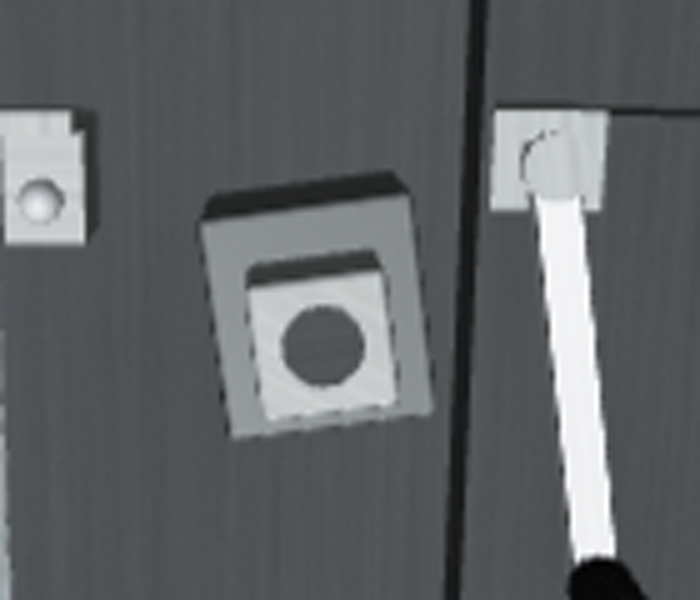

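View pics/w1b.png

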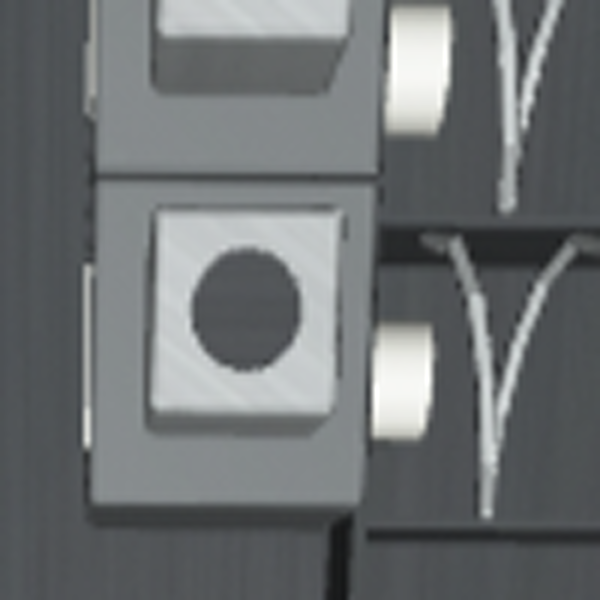

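Run:
```python
from lib import *
import pickle
st,c=pickle.load(open('w1.pkl','rb'))
a=lambda u,v:(260+(u-2)/5,110+(v-2)/5)
b=lambda u,v:(300+(u-2.5)/6,(v-2.5)/6)
obs=[(b(245,309),(0,.06,.115)),(b(90,505),(-.028,.03,.08)),(b(362,508),(.028,.03,.08)),(b(95,178),(-.028,.09,.08)),(b(375,180),(.028,.09,.08)),(a(42,200),(-.09,-.052,.067)),(a(553,163),(.045,-.04,.08))]
f=lambda t:np.concatenate([proj(c,tray2w(t,P),st)[0]-uv for uv,P in obs])
r=least_squares(f,[.57,.1,-.186],loss='soft_l1');t=r.x
print('tray',t,np.degrees(t[2]));print(f(t).reshape(-1,2).round(2))
h,k=.028,.030
loc=[(-h,k,.08),(h,k,.08),(h,-k,.08),(-h,-k,.08),(-.017,.017,.115),(.017,.017,.115),(.017,-.017,.115),(-.017,-.017,.115)]
px=[a(203,223),a(410,197),a(433,410),a(232,437),a(248,290),a(380,270),a(397,403),a(265,420)]
g=lambda d:np.concatenate([proj(c,tray2w(d,P),st)[0]-uv for uv,P in zip(px,loc)])
d=least_squares(g,[.54,.023,0],loss='soft_l1').x
print('drive',d,np.degrees(d[2]),'rel yaw',np.degrees(d[2]-t[2]));print(g(d).reshape(-1,2).round(2))
A=t[2];e=d[:2]-t[:2];print('drive in tray',np.cos(A)*e[0]+np.sin(A)*e[1],-np.sin(A)*e[0]+np.cos(A)*e[1])
```

```text
tray [ 0.57353411  0.09638844 -0.1981323 ] -11.352144625448156
[[ 0.03  0.2 ]
 [-0.39  0.08]
 [ 0.43  0.04]
 [-0.76 -0.83]
 [ 0.91 -0.66]
 [-1.03  0.72]
 [ 0.65  0.78]]
drive [ 0.54307286  0.02085538 -0.05408356] -3.0987596823538492 rel yaw 8.253384943094307
[[-1.32 -0.56]
 [ 0.45 -1.27]
 [ 0.76  1.06]
 [-0.48  1.1 ]
 [-0.97 -0.65]
 [ 0.99 -0.48]
 [ 0.79  0.49]
 [-0.47  0.73]]
drive in tray -0.01499749618491961 -0.08005127072635627
```

```bash
sed -i 's/^T0=.*/T0=[0.5735,0.0964,-0.1925]/' go.py; python3 -c "
from go import *
go([.543,.0209,.12],86.9);go([.543,.0209,.087],86.9)"
```

```text
turn [0.001, 0.001, -0.134] shift [0.005, 0.0124, 0.18] | pos [0.5297 0.0185 0.3   ] rot [1.7994e+02 4.0000e-02 7.9210e+01] F [-0.2 -1.1 -0. ] t 3.25 open 0.0611
turn [0.001, 0.001, -0.134] shift [0.005, 0.0124, 0.213] | pos [0.5297 0.0185 0.3   ] rot [1.7994e+02 4.0000e-02 7.9210e+01] F [-0.2 -1.1 -0. ] t 3.25 open 0.0611
```

```bash
python3 -m inch '[[[0,0,-0.05],[0.002,0.005,0.02],0.65],[[0,0,-0.134],[0.005,0.0124,0.06],0.65],[[0,0,-0.134],[0.005,0.0124,0.105],0.65],[[0,0,-0.134],[0.005,0.0124,0.15],0.65],[[0,0,-0.134],[0.005,0.0124,0.165],0.65],[[0,0,-0.134],[0.005,0.0124,0.165],0.65],[[0,0,-0.134],[0.005,0.0124,0.165],0.65]]' 30
python3 - <<'E'
from go import *
from bench import eyes
import pickle
st=env.read_state();c=eyes.capture("wrist");pickle.dump((st,c),open('w2.pkl','wb'))
cv2.imwrite('pics/w2.png',c['frame'][:,:,::-1])
S=eyes.capture("scene")['frame'][150:310,230:480,::-1];cv2.imwrite('pics/s2.png',cv2.resize(S,None,fx=3.2,fy=3.2))
go([.543,.0209,.087],86.9)
E
```

```text
time_s: 3.95
eef_pos: [0.5435, 0.0207, 0.1355]
ee_rot: [179.9, 0.0, 86.9]
ft_force: [0.9, -0.2, 1.3]
opening: 0.0617
turn [0.004, 0.0, -0.001] shift [-0.0, -0.0014, 0.0495] | pos [0.5442 0.0209 0.1365] rot [1.7978e+02 3.0000e-02 8.6860e+01] F [ 0.1 -0.   0.5] t 4.05 open 0.0612
```

View pics/w2.png

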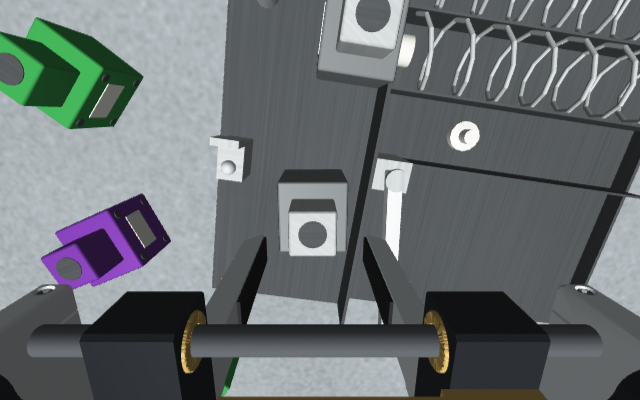

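View pics/s2.png

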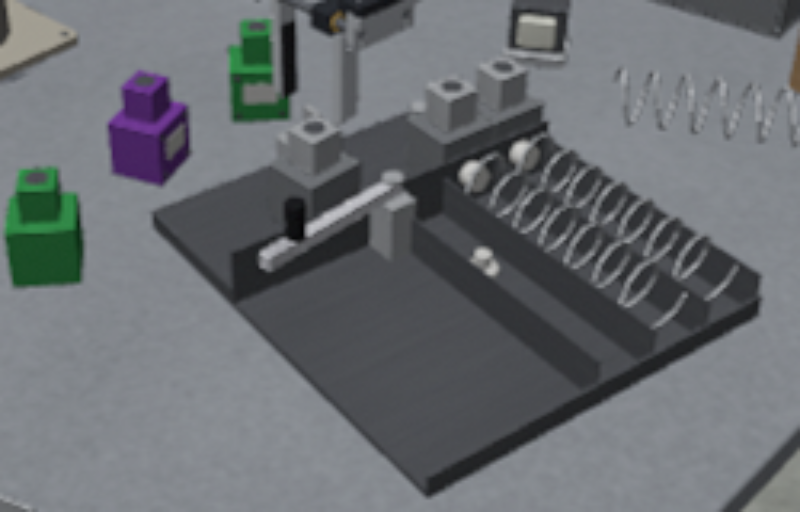

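```bash
python3 -m inch '[[[0,0,0],[0,-0.001,0.025],0.65],[[0,0,0],[0,-0.001,0.048],0.65],[[0,0,0],[0,-0.001,0.049],0.65],[[0,0,0],[0,-0.001,0.049],0.3],[[0,0,0],[0,-0.001,0.049],0.3],[[0,0,0],[0,-0.001,0.049],0.3],[[0,0,0],[0,-0.001,0.049],0.2],[[0,0,0],[0,-0.001,0.049],0.2],[[0,0,0],[0,-0.001,0.049],0.2]]' 25
python3 -c "
from go import *
t=np.array([0.5735,0.0964])
go([.543,.0209,.092],86.9)"
```

```text
time_s: 4.95
eef_pos: [0.5431, 0.0209, 0.0882]
ee_rot: [179.8, 0.0, 86.9]
ft_force: [-3.4, -0.8, 6.8]
opening: 0.0337
turn [0.004, 0.001, -0.001] shift [-0.0, -0.0, -0.0038] | pos [0.5431 0.0209 0.0882] rot [1.7979e+02 5.0000e-02 8.6870e+01] F [-3.4 -0.8  6.8] t 4.95 open 0.0337
```

```bash
python3 -c "
from go import *
for p in [(-.012,-.05),(-.004,-.007)]:
  w=tray2w([0.5735,0.0964,-.196],[*p,0])[0]; print(w); go([w[0],w[1],.0915],78.9)"
```

```text
[0.55199238 0.0496943  0.        ]
turn [0.004, 0.001, 0.139] shift [0.0292, 0.0074, -0.0033] | pos [0.5431 0.0209 0.0882] rot [1.7979e+02 5.0000e-02 8.6870e+01] F [-3.4 -0.8  6.8] t 4.95 open 0.0337
[0.56821335 0.09031302 0.        ]
turn [0.004, 0.001, 0.139] shift [0.0707, 0.0213, -0.0033] | pos [0.5431 0.0209 0.0882] rot [1.7979e+02 5.0000e-02 8.6870e+01] F [-3.4 -0.8  6.8] t 4.95 open 0.0337
```

```bash
python3 -m inch '[[[0,0,0],[0,0,-0.003],0.2],[[0,0,0.03],[0.004,0.001,-0.004],0.2],[[0,0,0.07],[0.012,0.003,-0.004],0.2],[[0,0,0.11],[0.022,0.006,-0.004],0.2],[[0,0,0.139],[0.032,0.009,-0.004],0.2],[[0,0,0.139],[0.042,0.012,-0.004],0.2],[[0,0,0.139],[0.052,0.015,-0.004],0.2],[[0,0,0.139],[0.061,0.018,-0.004],0.2],[[0,0,0.139],[0.067,0.02,-0.004],0.2],[[0,0,0.139],[0.0705,0.021,-0.004],0.2],[[0,0,0.139],[0.0705,0.021,-0.004],0.2]]' 25
python3 - <<'E'
from go import *
from bench import eyes
st=env.read_state();c=eyes.capture("wrist")
cv2.imwrite('pics/w3.png',c['frame'][:,:,::-1])
S=eyes.capture("scene")['frame'][150:310,230:480,::-1];cv2.imwrite('pics/s3.png',cv2.resize(S,None,fx=3.2,fy=3.2))
go([.543,.0209,.087],86.9)
E
```

```text
time_s: 6.05
eef_pos: [0.568, 0.0907, 0.0922]
ee_rot: [179.8, 0.0, 78.9]
ft_force: [-0.4, -0.3, -5.1]
opening: 0.0338
turn [0.003, 0.001, -0.14] shift [-0.0722, -0.011, 0.0052] | pos [0.5677 0.0896 0.0921] rot [1.7981e+02 6.0000e-02 7.8880e+01] F [ 0.4 -0.3 -4.5] t 6.15 open 0.0341
```

View pics/w3.png

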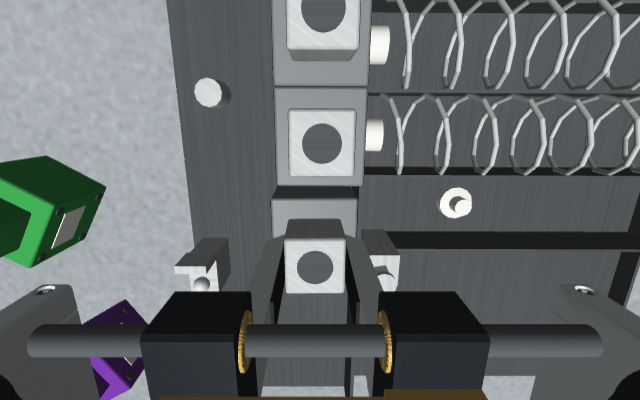

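View pics/s3.png

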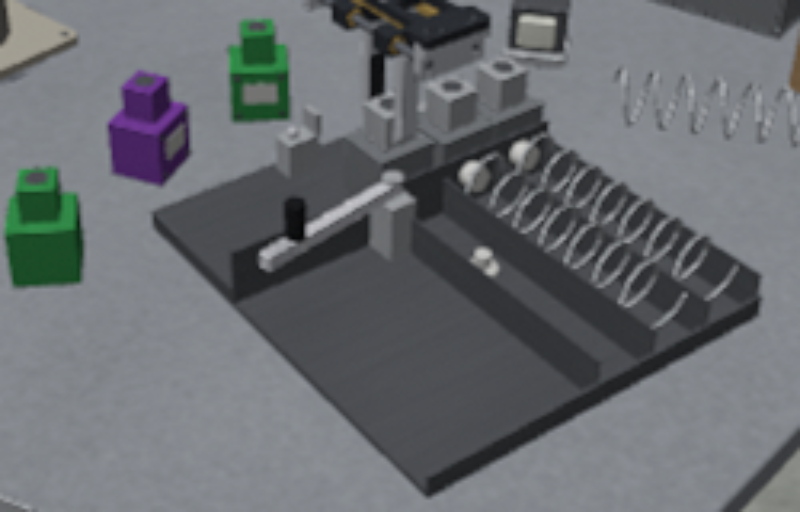

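```bash
python3 -m inch '[[[0,0,0],[0,0,0.002],0.2],[[0,0,0],[0,0,0.0035],0.2],[[0,0,0],[0.001,0.001,0.0035],0.2],[[0,0,0],[0.002,0.003,0.0035],0.2],[[0,0,0],[0.004,0.004,0.0035],0.2],[[0,0,0],[0.005,0.005,0.0035],0.2]]' 25
python3 -c "
from go import *
go([.568,.0907,.087],78.9)"
```

```text
time_s: 6.75
eef_pos: [0.5722, 0.0928, 0.0885]
ee_rot: [180.0, 0.2, 78.9]
ft_force: [-5.3, -2.5, 1.4]
opening: 0.0341
turn [0.001, 0.003, -0.001] shift [-0.0029, -0.0037, 0.0015] | pos [0.5722 0.0928 0.0885] rot [179.97   0.18  78.85] F [-5.3 -2.5  1.4] t 6.75 open 0.0341
```

```bash
python3 -m inch '[[[0,0,0],[0.002,0.001,0.0005],0.2],[[0,0,0],[0.004,0.002,0.0005],0.2],[[0,0,0],[0.005,0.002,0.0005],0.2],[[0,0,0],[0.006,0.002,0.0005],0.2]]' 25
python3 - <<'E'
from go import *
from bench import eyes
st=env.read_state();c=eyes.capture("wrist")
cv2.imwrite('pics/w4.png',cv2.resize(c['frame'][80:320,240:420,::-1],None,fx=2.4,fy=2.4))
go([.568,.0907,.087],78.9)
E
```

```text
time_s: 7.15
eef_pos: [0.5723, 0.0946, 0.0886]
ee_rot: [-179.8, 0.6, 78.8]
ft_force: [-7.8, -6.7, 10.8]
opening: 0.0336
turn [-0.004, 0.01, -0.002] shift [-0.0048, -0.0034, 0.0017] | pos [0.5723 0.0948 0.0886] rot [-179.76    0.58   78.78] F [-8.1 -7.3  9.6] t 7.2 open 0.0335
```

View pics/w4.png

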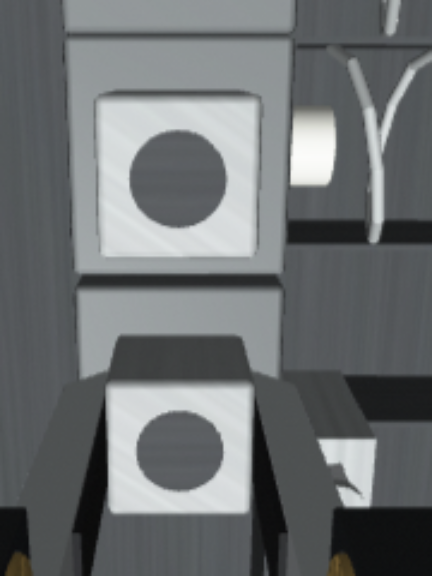

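```bash
python3 -m inch '[[[0,0,0],[0.002,0.0005,-0.0005],0.2],[[0,0,0],[0.004,0.0005,-0.0005],0.2],[[0,0,0],[0.006,0.0005,-0.0005],0.2],[[0,0,0],[0.007,0.0005,-0.0005],0.2]]' 25
python3 - <<'E'
from go import *
from bench import eyes
st=env.read_state();c=eyes.capture("wrist")
cv2.imwrite('pics/w5.png',cv2.resize(c['frame'][80:320,240:420,::-1],None,fx=2.4,fy=2.4))
go([.568,.0907,.087],78.9)
E
```

```text
time_s: 7.6
eef_pos: [0.5729, 0.0973, 0.0889]
ee_rot: [-179.6, 1.0, 78.7]
ft_force: [-5.7, -10.0, 3.7]
opening: 0.0334
turn [-0.006, 0.017, -0.003] shift [-0.0074, -0.0035, 0.002] | pos [0.5729 0.0973 0.0889] rot [-179.63    0.98   78.71] F [-4.5 -8.5  2.6] t 7.65 open 0.034
```

View pics/w5.png

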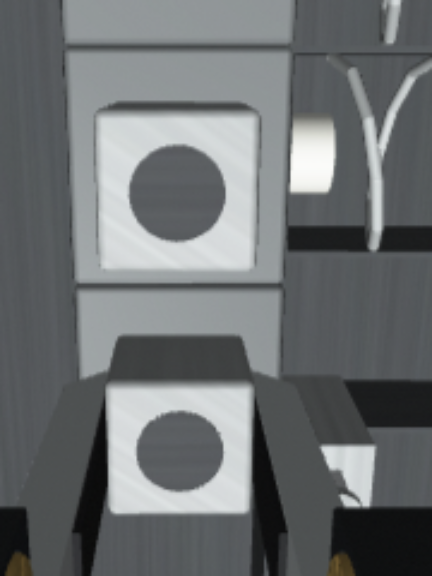

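```bash
python3 -m inch '[[[-0.003,0.01,0],[0.003,0.002,0.0005],0.2],[[-0.006,0.017,0],[0.004,0.003,0.0005],0.2],[[-0.006,0.017,0],[0.004,0.003,0.0005],0.2],[[0,0,0],[0.001,0.001,0],0.45],[[0,0,0],[0,0,0],0.55],[[0,0,0],[0,0,0],0.6],[[0,0,0],[0,0,-0.01],0.6],[[0,0,0],[0,0,-0.05],0.6],[[0,0,0],[0,0,-0.09],0.6],[[0,0,0],[-0.04,0,-0.13],0.6],[[0,0,0],[-0.06,0,-0.13],0.6]]' 25
python3 - <<'E'
from go import *
from bench import eyes,nets
import pickle
st=env.read_state();c=eyes.capture("wrist");pickle.dump((st,c),open('w6.pkl','wb'))
cv2.imwrite('pics/w6.png',c['frame'][:,:,::-1])
cv2.imwrite('pics/w6z.png',cv2.resize(c['frame'][20:260,230:430,::-1],None,fx=2.5,fy=2.5,interpolation=cv2.INTER_CUBIC))
go([.568,.0907,.087],78.9)
for t in ["keeper_knob","keeper_hinge","catch"]:
    print(t,[(np.round(d["position"],1).tolist(),round(float(d["p"]),2)) for d in nets.landmark_of(t,c)[:4]])
E
```

```text
time_s: 8.75
eef_pos: [0.5657, 0.0404, 0.2253]
ee_rot: [179.8, 0.8, 78.8]
ft_force: [1.3, -0.8, -0.2]
opening: 0.0564
turn [0.001, 0.019, -0.009] shift [0.0587, -0.0076, 0.1359] | pos [0.5641 0.0343 0.224 ] rot [179.96   1.11  78.4 ] F [-1.5 -4.2 -1.2] t 8.8 open 0.0564
keeper_knob [([278.7, 368.7], 0.66)]
keeper_hinge [([175.9, 350.5], 0.61)]
catch [([183.0, 230.5], 0.74)]
```

View pics/w6.png

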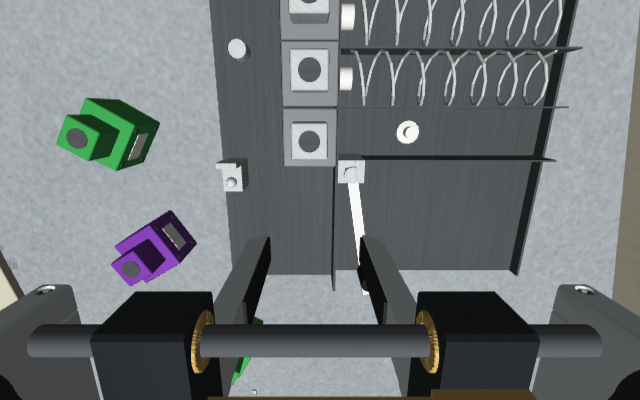

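View pics/w6z.png

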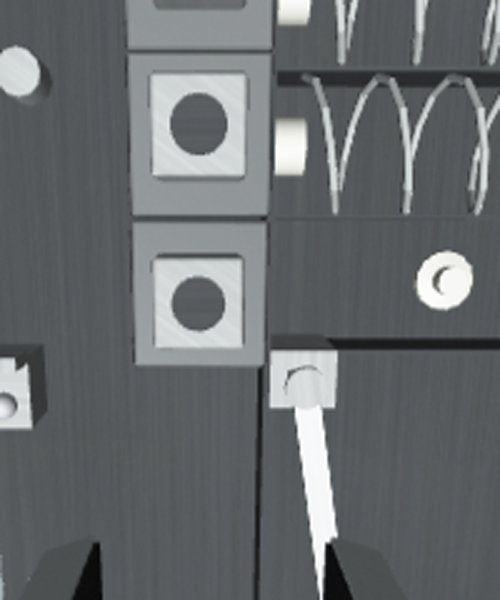

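Run:
```python
import cv2
import numpy as np
a=cv2.imread('pics/w6.png')
cv2.imwrite('pics/w6y.png',cv2.resize(a[30:180,270:350],None,fx=4,fy=4,interpolation=cv2.INTER_NEAREST)[:600])
g=a[:,:,1].astype(int)
print(g[30:175,292:297].mean(1).round().tolist())
for r in (50,60,75,85,95,112,125,140,155,162): print(r,g[r,276:292].tolist(),g[r,328:346].tolist())
```

```text
[149.0, 149.0, 149.0, 150.0, 150.0, 149.0, 149.0, 149.0, 139.0, 121.0, 78.0, 109.0, 145.0, 149.0, 148.0, 148.0, 149.0, 148.0, 128.0, 157.0, 204.0, 212.0, 213.0, 213.0, 214.0, 215.0, 216.0, 218.0, 219.0, 218.0, 217.0, 216.0, 216.0, 216.0, 216.0, 217.0, 218.0, 220.0, 220.0, 218.0, 216.0, 216.0, 216.0, 216.0, 216.0, 216.0, 218.0, 220.0, 220.0, 218.0, 217.0, 216.0, 217.0, 217.0, 217.0, 215.0, 214.0, 214.0, 211.0, 204.0, 147.0, 118.0, 136.0, 150.0, 153.0, 152.0, 152.0, 153.0, 152.0, 152.0, 153.0, 152.0, 153.0, 152.0, 151.0, 141.0, 86.0, 73.0, 91.0, 134.0, 149.0, 151.0, 151.0, 151.0, 151.0, 151.0, 151.0, 151.0, 152.0, 152.0, 153.0, 119.0, 88.0, 141.0, 195.0, 210.0, 211.0, 212.0, 213.0, 214.0, 216.0, 216.0, 216.0, 215.0, 214.0, 213.0, 214.0, 215.0, 217.0, 217.0, 216.0, 214.0, 213.0, 214.0, 214.0, 213.0, 215.0, 216.0, 217.0, 216.0, 214.0, 213.0, 213.0, 213.0, 212.0, 210.0, 209.0, 211.0, 205.0, 160.0, 158.0, 161.0, 161.0, 162.0, 162.0, 153.0, 110.0, 93.0, 92.0, 93.0, 92.0, 92.0, 92.0, 92.0, 92.0]
50 [90, 90, 88, 88, 71, 115, 144, 149, 150, 149, 149, 148, 148, 126, 170, 197] [147, 148, 149, 14
[... 825 characters left out ...]
, 148, 148, 151, 111, 63, 88, 92, 93, 88, 89, 89, 90, 88]
125 [90, 88, 86, 89, 91, 91, 64, 123, 153, 154, 154, 154, 154, 153, 123, 168] [149, 151, 151, 151, 150, 150, 149, 145, 103, 66, 89, 93, 91, 88, 89, 90, 91, 87]
140 [90, 90, 87, 86, 90, 92, 92, 118, 151, 158, 158, 157, 156, 157, 156, 157] [150, 152, 152, 152, 152, 153, 153, 135, 80, 90, 90, 91, 89, 88, 89, 89, 88, 88]
155 [90, 92, 90, 87, 88, 92, 82, 71, 140, 160, 161, 161, 161, 160, 161, 123] [153, 154, 154, 154, 154, 154, 155, 124, 60, 90, 74, 66, 67, 67, 67, 65, 67, 67]
162 [90, 92, 91, 89, 89, 91, 94, 65, 135, 164, 163, 163, 162, 163, 162, 162] [155, 155, 156, 155, 155, 155, 155, 127, 69, 90, 184, 216, 216, 217, 218, 219, 214, 215]
```

View pics/w6y.png

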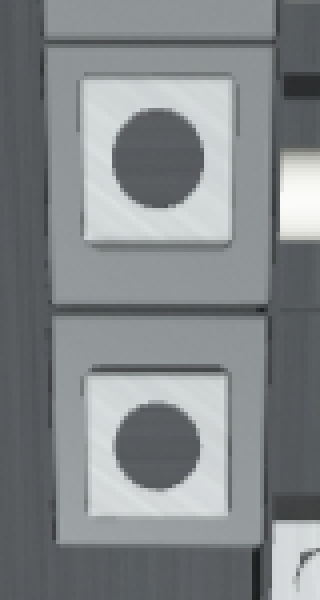

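```bash
sed -i 's/^T0=.*/T0=[0.5731,0.0980,-0.194]/' go.py; python3 -c "
from go import *
for p in [(-.002,-.06,.10),(-.002,-.06,.05)]:
  w=tray2w(T0,p)[0]; go(w,78.9)"
```

```text
turn [-0.005, 0.016, -0.004] shift [0.0003, -0.0024, 0.1207] | pos [0.5629 0.0405 0.2207] rot [-179.72    0.91   78.65] F [ 0.5  0.3 -0.1] t 8.95 open 0.0564
turn [-0.005, 0.016, -0.004] shift [0.0011, -0.0022, 0.1707] | pos [0.5629 0.0405 0.2207] rot [-179.72    0.91   78.65] F [ 0.5  0.3 -0.1] t 8.95 open 0.0564
```

```bash
python3 -m inch '[[[-0.005,0.016,-0.004],[0.001,-0.002,0.02],0],[[-0.005,0.016,-0.004],[0.001,-0.002,0.06],0],[[-0.005,0.016,-0.004],[0.001,-0.002,0.10],0],[[-0.005,0.016,-0.004],[0.001,-0.002,0.14],0],[[-0.005,0.016,-0.004],[0.001,-0.002,0.17],0],[[-0.005,0.016,-0.004],[0.001,-0.002,0.17],0],[[-0.005,0.016,-0.004],[0.005,-0.002,0.17],0],[[-0.005,0.016,-0.004],[0.01,-0.002,0.17],0],[[-0.005,0.016,-0.004],[0.014,-0.002,0.17],0]]' 25
python3 -c "
from go import *
go(tray2w(T0,(-.002,-.038,.05))[0],78.9)"
```

```text
time_s: 9.85
eef_pos: [0.5638, 0.0536, 0.0523]
ee_rot: [179.8, -0.1, 78.9]
ft_force: [0.5, 1.5, 1.1]
opening: 0.0005
turn [0.003, -0.002, 0.0] shift [0.0074, -0.0015, 0.0023] | pos [0.5638 0.0536 0.0523] rot [ 1.7982e+02 -1.0000e-01  7.8920e+01] F [0.5 1.5 1.1] t 9.85 open 0.0005
```

```bash
python3 -m inch '[[[0,0,0],[0.003,0,0.002],0],[[0,0,0],[0.005,0,0.002],0],[[0,0,0],[0.007,0,0.002],0],[[0,0,0],[0.009,0,0.002],0],[[0,0,0],[0.0105,0,0.002],0],[[0,0,0],[0.0105,0,0.002],0]]' 25
python3 -c "
from go import *
go(tray2w(T0,(-.002,-.038,.05))[0],78.9)"
```

```text
time_s: 10.45
eef_pos: [0.5652, 0.0586, 0.0509]
ee_rot: [179.9, 0.3, 78.7]
ft_force: [-1.7, -9.6, 7.6]
opening: 0.0005
turn [0.003, 0.005, -0.003] shift [0.0021, -0.0019, 0.0008] | pos [0.5652 0.0586 0.0509] rot [179.85   0.28  78.73] F [-1.7 -9.6  7.6] t 10.45 open 0.0005
```

```bash
python3 -m inch '[[[0,0,0],[0.007,0,0],0],[[0,0,0],[0.009,0,0],0],[[0,0,0],[0.009,0,0],0],[[0,0,0],[0.009,0,0],0]]' 25
python3 -c "
from go import *
go(tray2w(T0,(-.002,-.038,.05))[0],78.9)"
```

```text
time_s: 10.85
eef_pos: [0.565, 0.0584, 0.0509]
ee_rot: [-180.0, 1.0, 78.4]
ft_force: [-2.7, -16.0, 8.0]
opening: 0.0007
turn [-0.0, 0.017, -0.008] shift [0.0024, -0.0017, 0.0009] | pos [0.565  0.0584 0.0509] rot [-179.99    0.95   78.42] F [ -2.7 -16.    8. ] t 10.85 open 0.0007
```

```bash
python3 -m inch '[[[0,0,0],[-0.004,0,0],0],[[0,0.017,0],[-0.015,0,0],0],[[0,0.017,0],[-0.015,0,-0.03],0.3],[[0,0.017,0],[-0.015,0,-0.07],0.4],[[0,0.017,0],[-0.04,0.01,-0.11],0.4],[[0,0.017,0],[-0.08,0.03,-0.15],0.4],[[0,0.017,0],[-0.12,0.05,-0.19],0.4],[[0,0.017,0],[-0.15,0.055,-0.21],0.4],[[0,0.017,0],[-0.16,0.055,-0.21],0.4],[[0,0.017,0],[-0.16,0.055,-0.21],0.4],[[0,0.017,0],[-0.16,0.055,-0.21],0.4]]' 15
python3 - <<'E'
from go import *
from bench import eyes,nets
import pickle
st=env.read_state();c=eyes.capture("wrist");pickle.dump((st,c),open('w7.pkl','wb'))
cv2.imwrite('pics/w7.png',c['frame'][:,:,::-1])
go([.568,.0907,.087],78.9)
for t in ["keeper_knob","keeper_hinge","catch","butt_face"]:
    print(t,[(np.round(d["position"],1).tolist(),round(float(d["p"]),2)) for d in nets.landmark_of(t,c)[:4]])
E
```

```text
time_s: 11.95
eef_pos: [0.5867, -0.1038, 0.2623]
ee_rot: [-179.8, -0.1, 78.5]
ft_force: [0.2, -0.6, 0.0]
opening: 0.0376
turn [-0.003, -0.002, -0.005] shift [0.1858, -0.056, 0.1757] | pos [ 0.5867 -0.103   0.2621] rot [-1.7982e+02 -1.2000e-01  7.8600e+01] F [-0.   1.2 -0.3] t 12.0 open 0.0378
keeper_knob [([152.9, 324.4], 0.64)]
keeper_hinge [([46.3, 307.6], 0.97)]
catch [([59.5, 182.8], 0.73)]
butt_face []
```

View pics/w7.png

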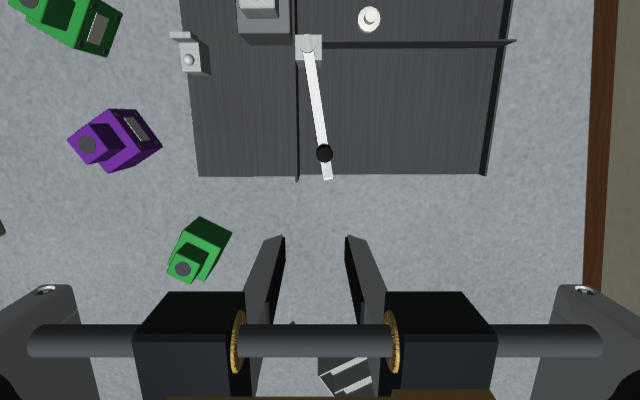

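Run:
```python
from go import *
import pickle
st,c=pickle.load(open('w7.pkl','rb'))
def tr(p):
    A=T0[2];e=p[:2]-np.array(T0[:2]);return np.round([np.cos(A)*e[0]+np.sin(A)*e[1],-np.sin(A)*e[0]+np.cos(A)*e[1]],4)
k=back(c,(324,152),.112,st);h=back(c,(308,44),.08,st);b=back(c,(188.5,60),.067,st);e=back(c,(328,179.5),.075,st)
print('knob',k,tr(k),'hinge',h,tr(h),'ball',tr(b),'barend',tr(e))
d=tr(k)-tr(h);print(np.linalg.norm(d),'a',np.arctan2(-d[1],-d[0])); d=tr(k)-np.array([.045,-.04]);print('a',np.arctan2(-d[1],-d[0]),np.linalg.norm(d))
d=tr(e)-tr(h);print('a bar',np.arctan2(-d[1],-d[0]),np.linalg.norm(d))
```

```text
knob [ 0.60589692 -0.06429171  0.112     ] [ 0.0635 -0.1529] hinge [0.61123195 0.0473646  0.08      ] [ 0.0472 -0.0423] ball [-0.087  -0.0549] barend [ 0.0694 -0.1904]
0.11179467786974477 a 1.7171209299500867
a 1.7332147336550012 0.11440568167709154
a bar 1.7195872187354317 0.14975463264954444
```

```bash
python3 -c "
from go import *
go(tray2w(T0,(.0625,-.1535,.086))[0],78.9)"
```

```text
turn [-0.002, -0.001, -0.006] shift [0.0418, 0.0098, 0.1767] | pos [ 0.5872 -0.1039  0.2627] rot [-1.7989e+02 -6.0000e-02  7.8580e+01] F [ 0.6  0.2 -0.1] t 12.2 open 0.0376
```

```bash
python3 -m inch '[[[0,0,0],[0.02,0.005,0.02],0.4],[[0,0,0],[0.0418,0.0098,0.06],0.4],[[0,0,0],[0.0418,0.0098,0.1],0.4],[[0,0,0],[0.0418,0.0098,0.135],0.4],[[0,0,0],[0.0418,0.0098,0.155],0.4],[[0,0,0],[0.0418,0.0098,0.17],0.4],[[0,0,0],[0.0418,0.0098,0.176],0.4],[[0,0,0],[0.0418,0.0098,0.1765],0.4]]' 15
python3 - <<'E'
from go import *
from bench import eyes
go(tray2w(T0,(.0625,-.1535,.086))[0],78.9)
c=eyes.capture("wrist");S=eyes.capture("scene")
cv2.imwrite('pics/w8.png',np.hstack([c['frame'][100:400,160:480,::-1],cv2.resize(S['frame'][170:270,270:420,::-1],(450,300),interpolation=cv2.INTER_CUBIC)]))
E
```

```text
time_s: 13.0
eef_pos: [0.6048, -0.0643, 0.0859]
ee_rot: [-179.9, -0.1, 78.6]
ft_force: [-0.3, 0.8, -0.3]
opening: 0.0377
turn [-0.002, -0.001, -0.005] shift [-0.0004, 0.0001, -0.0001] | pos [ 0.6048 -0.0643  0.0859] rot [-1.7986e+02 -7.0000e-02  7.8600e+01] F [-0.3  0.8 -0.3] t 13.0 open 0.0377
```

View pics/w8.png

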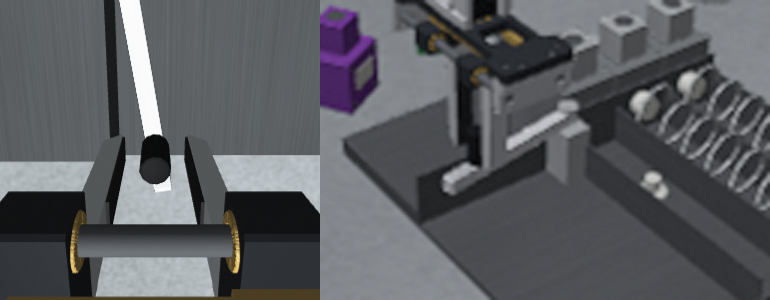

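```bash
python3 -m inch '[[[0,0,0],[0,0,0],0.1],[[0,0,0],[0,0,0],0.1],[[0,0,0],[0,0,0],0.1],[[0,0,0],[0,0,0],0.1]]' 15
python3 - <<'E'
from go import *
go([.6048,-.0643,.086],78.9)
s=env.read_state();R=rot(s['ee_rot']);A=T0[2];e=s['eef_pos'][:2]-np.array(T0[:2]);print(np.cos(A)*e[0]+np.sin(A)*e[1],-np.sin(A)*e[0]+np.cos(A)*e[1])
a0=1.72
K=lambda a:tray2w(T0,[.045-.115*np.cos(a),-.04-.115*np.sin(a),0])[0]
for a in np.arange(1.72,0.2,-.14): print(round(a,2),(R.T@(K(a)-K(a0))).round(4))
E
```

```text
time_s: 13.5
eef_pos: [0.6061, -0.0646, 0.0878]
ee_rot: [179.9, -0.1, 78.6]
ft_force: [-0.8, -1.1, 2.8]
opening: 0.0176
turn [0.001, -0.001, -0.006] shift [0.0, -0.0013, 0.0018] | pos [ 0.6061 -0.0646  0.0878] rot [ 1.7995e+02 -8.0000e-02  7.8580e+01] F [-0.8 -1.1  2.8] t 13.5 open 0.0176
0.063698558792256 -0.15319308772248175
1.72 [0. 0. 0.]
1.58 [-0.0014 -0.016  -0.    ]
1.44 [-0.0005 -0.0321 -0.    ]
1.3 [ 0.0027 -0.0479 -0.    ]
1.16 [ 0.008  -0.0631 -0.    ]
1.02 [ 0.0153 -0.0774 -0.    ]
0.88 [ 0.0246 -0.0905 -0.    ]
0.74 [ 0.0356 -0.1022 -0.    ]
0.6 [ 0.0482 -0.1123 -0.    ]
0.46 [ 0.062  -0.1205 -0.    ]
0.32 [ 0.0769 -0.1267 -0.    ]
```

```bash
python3 -m inch '[[[0,0,0],[-0.001,-0.008,0.001],0.1],[[0,0,0],[-0.0014,-0.016,0.001],0.1],[[0,0,0],[-0.0005,-0.032,0.001],0.1],[[0,0,0],[0.0027,-0.048,0.001],0.1],[[0,0,0],[0.008,-0.063,0.001],0.1],[[0,0,0],[0.015,-0.0774,0.001],0.1],[[0,0,0],[0.0246,-0.0905,0.001],0.1],[[0,0,0],[0.0356,-0.102,0.001],0.1],[[0,0,0],[0.048,-0.112,0.001],0.1],[[0,0,0],[0.062,-0.12,0.001],0.1],[[0,0,0],[0.062,-0.12,0.001],0.1]]' 15
python3 - <<'E'
from go import *
from bench import eyes
go([.6048,-.0643,.086],78.9)
s=env.read_state();R=rot(s['ee_rot']);A=T0[2];e=s['eef_pos'][:2]-np.array(T0[:2]);p=np.array([np.cos(A)*e[0]+np.sin(A)*e[1],-np.sin(A)*e[0]+np.cos(A)*e[1]])
d=p-[.045,-.04];print(p,'a',np.arctan2(-d[1],-d[0]),np.linalg.norm(d))
c=eyes.capture("wrist")
cv2.imwrite('pics/w9.png',c['frame'][:,:,::-1])
K=lambda a:tray2w(T0,[.045-.115*np.cos(a),-.04-.115*np.sin(a),0])[0]
for a in (.3,.2,.1,0,-.05): print(a,(R.T@(np.r_[K(a)[:2],.088]-s['eef_pos'])).round(4))
E
```

```text
time_s: 14.6
eef_pos: [0.499, 0.0224, 0.087]
ee_rot: [-179.9, -0.1, 78.8]
ft_force: [-0.8, 0.1, 5.9]
opening: 0.0173
turn [-0.001, -0.002, -0.002] shift [-0.0645, 0.1207, 0.0007] | pos [0.499  0.0224 0.087 ] rot [-1.7994e+02 -1.1000e-01  7.8800e+01] F [-0.8  0.1  5.9] t 14.6 open 0.0173
[-0.0581613  -0.08850381] a 0.43950381350919754 0.11399505790165798
0.3 [ 0.0145 -0.0067 -0.001 ]
0.2 [ 0.0256 -0.0096 -0.001 ]
0.1 [ 0.037  -0.0113 -0.001 ]
0 [ 0.0485 -0.0119 -0.0009]
-0.05 [ 0.0542 -0.0118 -0.0009]
```

View pics/w9.png

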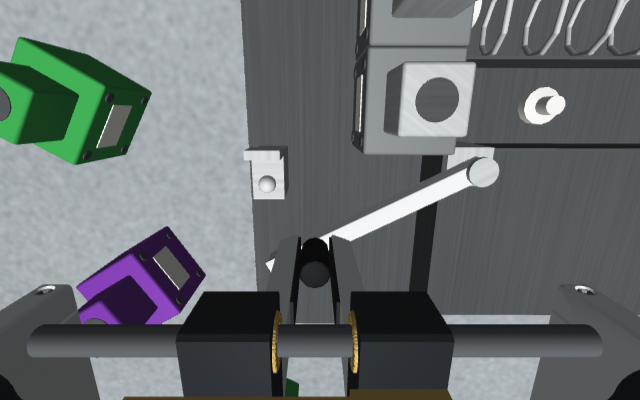

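```bash
python3 -m inch '[[[0,0,0],[0.007,-0.004,-0.0005],0.1],[[0,0,0],[0.0145,-0.0067,-0.0005],0.1],[[0,0,0],[0.0256,-0.0096,-0.0005],0.1],[[0,0,0],[0.032,-0.0107,-0.0005],0.1],[[0,0,0],[0.037,-0.0113,-0.0005],0.1],[[0,0,0],[0.042,-0.0117,-0.0005],0.1],[[0,0,0],[0.046,-0.0119,-0.0005],0.1],[[0,0,0],[0.049,-0.0119,-0.0005],0.1],[[0,0,0],[0.051,-0.0119,-0.0005],0.1],[[0,0,0],[0.052,-0.0119,-0.0005],0.1]]' 30
python3 - <<'E'
from go import *
from bench import eyes
s=env.read_state();R=rot(s['ee_rot']);A=T0[2];e=s['eef_pos'][:2]-np.array(T0[:2]);p=np.array([np.cos(A)*e[0]+np.sin(A)*e[1],-np.sin(A)*e[0]+np.cos(A)*e[1]])
d=p-[.045,-.04];print(p,'a',np.arctan2(-d[1],-d[0]),np.linalg.norm(d))
c=eyes.capture("wrist")
cv2.imwrite('pics/w10.png',c['frame'][:,:,::-1])
E
```

```text
time_s: 15.65
eef_pos: [0.4966, 0.0743, 0.0872]
ee_rot: [-179.8, -0.0, 78.7]
ft_force: [-0.7, -0.1, -3.0]
opening: 0.0173
[-0.07047906 -0.03803384] a -0.017024456234211338 0.11549579295408534
```

View pics/w10.png

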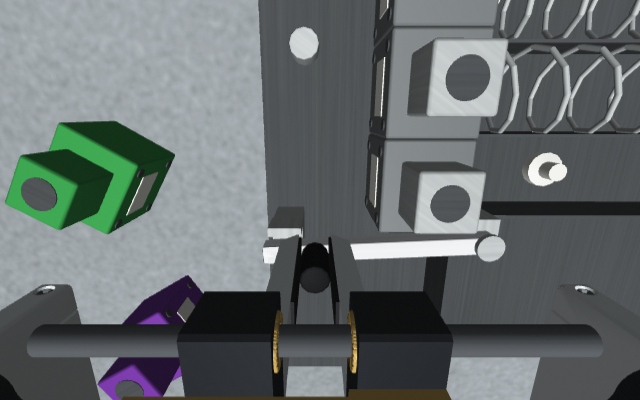

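```bash
python3 -m inch '[[[0,0,0],[0.002,0,0],0.1],[[0,0,0],[0.004,0,0],0.1],[[0,0,0],[0.004,0,0],0.1]]' 30
```

```text
time_s: 16.0
eef_pos: [0.4976, 0.0798, 0.0872]
ee_rot: [-179.8, -0.1, 78.9]
ft_force: [1.4, -1.4, -4.1]
opening: 0.0172
```

```bash
python3 -m inch '[[[0,0,0],[0.003,0,0],0.1],[[0,0,0],[0.003,0,0],0.1]]' 30
python3 - <<'E'
from go import *
from bench import eyes
c=eyes.capture("wrist");go([.5,.08,.087],78.9)
cv2.imwrite('pics/w11.png',c['frame'][:,:,::-1])
E
```

```text
time_s: 16.2
eef_pos: [0.4976, 0.08, 0.0871]
ee_rot: [-179.8, 0.1, 78.8]
ft_force: [1.3, -7.2, -1.5]
opening: 0.0173
turn [-0.004, 0.002, -0.003] shift [0.0005, 0.0023, 0.0001] | pos [0.4976 0.0799 0.0871] rot [-1.7979e+02  1.1000e-01  7.8750e+01] F [-0.4 -7.3 -2.6] t 16.25 open 0.0171
```

View pics/w11.png

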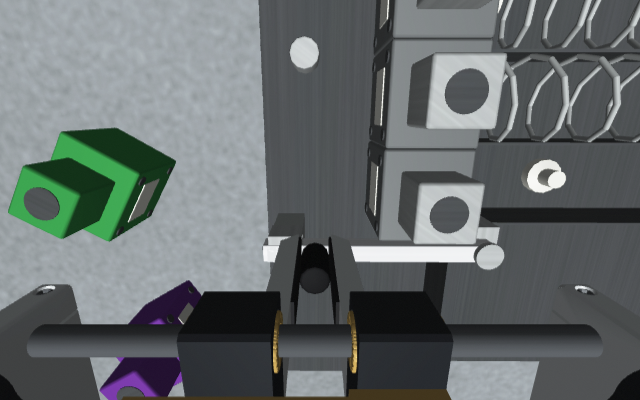

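```bash
python3 -m inch '[[[0,0,0],[0,0,0],0.1],[[0,0,0],[0,0,0],0.4],[[0,0,0],[0,0,0],0.4],[[0,0,0],[0,0,0],0.4],[[0,0,0],[0,0,-0.02],0.4],[[0,0,0],[0,0,-0.06],0.4],[[0,0,0],[0,0,-0.1],0.4],[[0,0,0],[-0.04,0.02,-0.14],0.4],[[0,0,0],[-0.08,0.04,-0.16],0.4],[[0,0,0],[-0.1,0.04,-0.16],0.4],[[0,0,0],[-0.1,0.04,-0.16],0.4],[[0,0,0],[-0.1,0.04,-0.16],0.4]]' 30
python3 - <<'E'
from go import *
from bench import eyes
import pickle
st=env.read_state();c=eyes.capture("wrist");go([.5,.08,.087],78.9);pickle.dump((st,c),open('w12.pkl','wb'))
cv2.imwrite('pics/w12.png',c['frame'][:,:,::-1])
cv2.imwrite('pics/w12z.png',cv2.resize(c['frame'][10:210,170:370,::-1],None,fx=3,fy=3,interpolation=cv2.INTER_CUBIC))
for n in ("scene","side"):cv2.imwrite(f'pics/{n}12.png',eyes.capture(n)['frame'][:,:,::-1])
E
```

```text
time_s: 17.45
eef_pos: [0.5178, -0.0254, 0.2472]
ee_rot: [-179.8, 0.1, 78.7]
ft_force: [0.0, 0.5, -0.2]
opening: 0.0375
turn [-0.004, 0.001, -0.001] shift [0.0991, -0.0368, 0.16] | pos [ 0.5176 -0.0243  0.2469] rot [-1.7975e+02  5.0000e-02  7.8830e+01] F [-0.6  0.7 -0.5] t 17.5 open 0.0376
```

View pics/w12z.png

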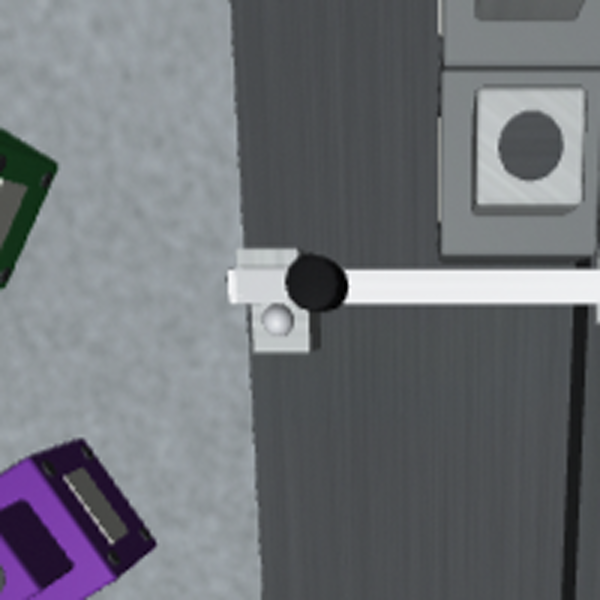

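View pics/side12.png

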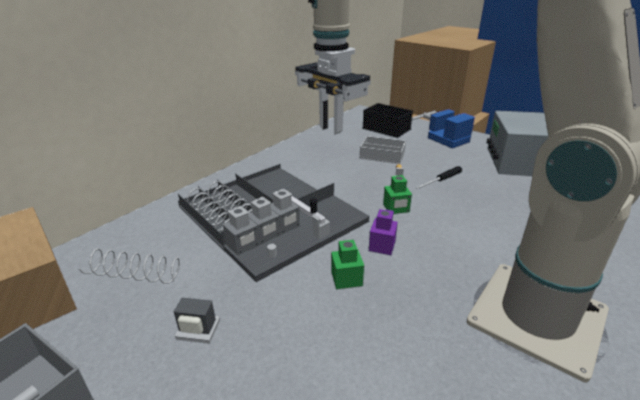

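View pics/scene12.png

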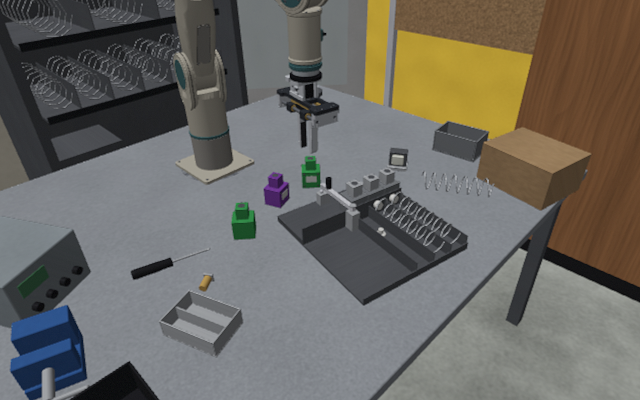

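```bash
python3 -c "
from bench import job_done
print(job_done())"
```

```text
the job is handed in; nothing more can be done
None
```

The loose drive is in its home place and the keeper bar is shut in its catch; I handed the job in at about 17.6 s of the 58 s allowed.

**Drive:** I gripped it by the motor housing, turned it about 8° square and carried it just clear of the deck. I then set it down and pressed it to the wall and the neighbouring drive. The next picture still showed a gap of about 1 mm at the neighbour. I pushed low on the drive's side, and it stayed put as the force rose from about 10 N to 16 N.

**Keeper:** I gripped the knob and swung the bar from about 1.72 rad over the spring ball. The first closing move stopped about 5 mm short at the knob. I pushed on until the bar met its stop at about 7 N.

**Last checks:**
- The wrist picture showed the bar past the ball and against its stop, parallel to the drive. Only a thin line showed between the drives, like the one between the fixed two.
- The scene and side pictures, compared by eye, showed the bystanders where they had been.
- The gripper was clear of everything.

**What disagreed:** My first two estimates of the tray pose differed by about 5 mm and 0.7°. I corrected the tray position from where the drive met the wall and neighbour, so squareness and flushness rest on contact and the pictures. Even after that, the shut knob read about 7 mm from where the tray frame puts it along the row. I took that as grip or calibration error, because the picture showed the bar at its stop.

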